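# Lay the long ruler flush along the gel cassette

## Task

Get the gel cassette ready for marking: lay the longer of the two rulers face up on the sloping stand, just above the cassette, so that its long edge sits flush along the whole upper edge of the cassette and it is roughly centred on it. Leave it lying flat there by itself, and leave the shorter ruler where it is.

Things in the scene. Friction and masses are not known exactly. Their poses are not given: they have to be found in the camera images.
- long_ruler: The longer ruler: a flat aluminium bar 170 mm long, 36 wide, 6 thick, with a black upright grip rib along the middle of its top (120 mm long, 12 wide, from 6 to 30 mm above the underside). 0.11 to 0.22 kg. Origin: centre of the underside; y along the length, x across, z up. The same either way round; either long edge will do. Starts flat on the table.
- short_ruler: The shorter ruler: same width, thickness, rib section and materials, but 110 mm long with a 60 mm rib. Same axes. Starts flat on the table; the two rulers may have changed places. It must stay where it is.
- cassette: Gel cassette, a grey plate with a white middle, fixed on the stand's board: 130 mm across (y), 60 mm up the slope (x), 8 mm thick (z). Origin: centre of its underside, on the board's face; x points up the slope, z out of the board. Its upper edge is at x = +30 mm, so a flush ruler has its centre at x = +48 mm, y = 0, z = 0 here. Free board goes on 74 mm above that edge; friction holds a ruler there.
- stand: Sloping stand, fixed to the table: a white board 190 mm across (y), 140 mm up the slope, rising at 30 degrees away from the robot (towards +x), with a low ledge at the bottom that carries the cassette. Origin: on the table under the board's middle; the board's face is 15 mm above the table at its low end, 50 mm in the middle, 85 mm at its high end.

How it is judged (in metres and radians):
At the end, for the whole second after the job is handed in: The long ruler lies flat on the sloping board (within 3 mm and 3 degrees), its long edge against the cassette's upper edge (gap at the middle under 2.5 mm, parallel within 0.03 rad), centred along it within 20 mm, released and at rest (x of long_ruler in the frame of cassette between 0.0455 and 0.0505 m and y of long_ruler in the frame of cassette between -0.02 and 0.02 m and z of long_ruler in the frame of cassette between -0.003 and 0.003 m and angle between the y axis of long_ruler and the y axis of cassette, either way round below 0.03 rad and angle between the z axis of long_ruler and the z axis of cassette, either way round below 0.05 rad and linear speed of long_ruler below 0.01 m/s); the robot touches nothing.
It fails at once if the short ruler is moved more than 20 mm (distance of short_ruler from where it was at the start of the episode above 0.02 m).
It also fails if it takes over 38 s, if anything falls off the work surface, if the arm or the gripper's body presses on something with over 40 N, if the wrist force passes 120 N, or if a joint passes its speed limit or range.

## Robot

A 6-joint arm with a two-finger parallel gripper is mounted at the origin on a cart in front of the work surface, level with it; the furniture and walls round the work are solid. World frame = base frame: x ahead of the robot, y to its left, z up, the work surface at z = 0. Lengths are in m, angles in degrees, forces in N, time in s.
With the tool pointing down it reaches from about 0.3 to 0.85 m from the base axis. Payload 5.4 kg.
Tool frame: the origin (TCP) lies at the very end of the fingers, on their centre line; the grasp point (between the pads) lies 19 mm behind it; z points along the fingers, y is the line along which they close (so a half turn about z gives the same grasp; the last joint's range is limited). The gripper opens to 85 mm and grips with 20 to 120 N. Pads are 22 mm wide; open, the fingers measure 114 mm over their backs; the gripper's body (76 mm by 85 mm) begins 54 mm behind the grasp point. The pads swing forward as they close: fully open they stand 13 mm farther back than shut.
Start: joints at [-77.584, 9.076, 91.501, -0, 79.423, -12.038], TCP at [0.238, -0.523, 0.231] pointing down, gripper open.
Joint ranges: [-166.64, 166.64], [-54.1, 131.32], [10.49, 154.53], [-73.88, 253.88], [9.74, 151.15], [-171.62, 171.62]. Speed limits (degrees/s): [147.25, 147.25, 180, 180, 180, 180].

## Interface

Orientations are given as a 3x3 rotation matrix whose columns are the frame's x, y, z axes.
In Python, from station import move_pose, line_to, move_j, command_gripper, dwell, inverse_kinematics, camera, camera_params, PlanningError, sign_off, get_time_s, get_q, get_qvel, get_joint_torque, get_tool_pos, get_tool_rot, get_force, get_ft_torque, get_width, get_grasp_force gives the robot as it stands. The module is installed in compiled form; this text tells all that it offers. Calls block until the motion is done:
- move_pose(position, orientation): joint-space move of the TCP to a pose.
- line_to(position, orientation=None, vel=0.15, contact_N=None): straight line of the TCP; orientation=None keeps the orientation; vel is the mean speed in m/s. With contact_N (N) it stops when the force on the tool has changed by that much, and returns True; else False.
- move_j(angles): joint-space move.
- command_gripper(opening, effort=None): finger opening in m; effort is the grip in N (None keeps the last); returns when the fingers have stopped.
- dwell(seconds).
- inverse_kinematics(position, orientation): joint angles nearest the present ones, or None.
- camera(name): name is "scene" or "side" or "wrist"; returns the picture (400x640x3 uint8, blue, green, red); there is no depth.
- camera_params(name): a dict with "fx", "fy", "cx", "cy" (pixels), "xyz" and "attitude" of the camera in the world; the wrist camera has in their place "hand_eye" (4x4, takes a point from camera to tool coordinates, whose origin is the TCP and whose axes are the flange's). Camera axes: x right, y down, z forward; pixel columns grow to the right and rows downward; lengths in m; the calibration is good to about 2 mm. A picture is of the moment at which its call begins: read the wrist's pose just before it. camera_params takes no time and is no camera call.
A pose or a line that the arm cannot do raises PlanningError and nothing moves.
- sign_off(): hands the job in; it is judged then, once.
Readings, each from a call of its own:
- get_time_s(): time.
- get_q(): joint angles.
- get_qvel(): joint speeds.
- get_joint_torque(): joint torques, N m.
- get_tool_pos(): TCP position.
- get_tool_rot(): TCP orientation.
- get_force(): force on the tool from outside, world axes, zero at the start.
- get_ft_torque(): the same for the moment, N m.
- get_width(): finger opening in m.
- get_grasp_force(): force on a finger pad.
Only numpy, scipy, OpenCV 4.12 (cv2) and the standard library are available. Lean on these libraries where they do the work, as an engineer would, in place of code of your own. Each camera call takes 0.05 s, during which the arm holds its last target. There are 200 camera calls.

## Working session

There is one attempt and no reset: what is moved stays moved. The work goes in short steps, each a Python script; the robot and the scene stay as the last script left them, time stands still between calls to the robot, and variables do not carry over. Pictures are saved under pics/ and viewed, at most 10 in all, crops included, and the job is handed in when it is done.

```bash
mkdir -p pics; python3 - <<'E'
from station import *
import cv2
for n in ("scene","side"):
    cv2.imwrite(f"pics/{n}0.png",camera(n)); print(n,camera_params(n))
print(camera_params("wrist"),get_tool_rot(),get_time_s())
E
```

```text
scene {'fx': 465.7072560763283, 'fy': 465.7072560763283, 'cx': 312.9965255689217, 'cy': 206.544605085596, 'xyz': array([-0.12694886,  0.6861014 ,  0.49218676]), 'attitude': array([[-0.59149753, -0.39548747,  0.70265236],
       [-0.8062674 ,  0.29872691, -0.5105831 ],
       [-0.00797195, -0.86853433, -0.49556489]])}
side {'fx': 455.3855066011024, 'fy': 455.3855066011024, 'cx': 322.8249458755044, 'cy': 198.5174252439157, 'xyz': array([ 0.40423879, -0.51225778,  0.43863261]), 'attitude': array([[ 0.99511249, -0.06159484,  0.07718291],
       [-0.09652047, -0.44163782,  0.89198646],
       [-0.02085487, -0.8950766 , -0.44542447]])}
{'fx': 333.21147935891105, 'fy': 333.21147935891105, 'cx': 316.7997001242338, 'cy': 202.83262443242356, 'hand_eye': array([[ 1.51372259e-04, -9.62774523e-01, -2.70305744e-01,
         6.83371792e-02],
       [ 9.99999767e-01, -3.41276979e-05,  6.81559700e-04,
         2.32730103e-04],
       [-6.65413227e-04, -2.70305785e-01,  9.62774293e-01,
        -1.42143353e-01],
       [ 0.00000000e+00,  0.00000000e+00,  0.00000000e+00,
         1.00000000e+00]])} [[ 9.10292142e-01  4.13966299e-01 -3.45767678e-04]
 [ 4.13966254e-01 -9.10290608e-01  1.71761781e-03]
 [ 3.96286818e-04 -1.70667014e-03 -9.99998465e-01]] 0.1
```

View pics/scene0.png

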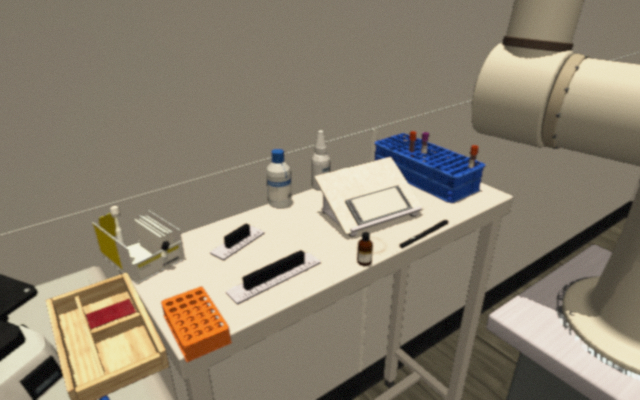

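View pics/side0.png

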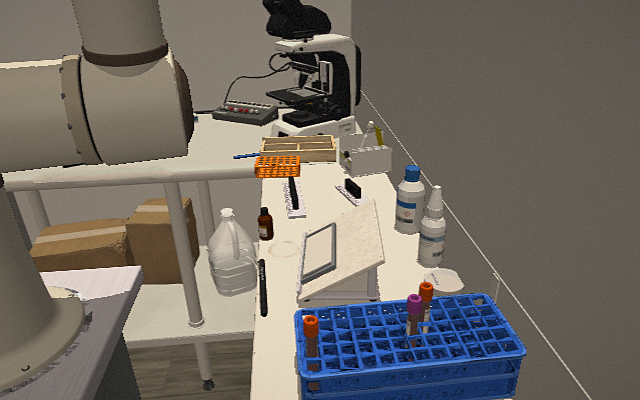

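Scene picture: the long ruler lies around (228,290)–(320,262), the short one around (237,240), and the stand's board has corners near (317,180), (397,159), (421,212) and (355,230). Side picture: the cassette is around (320,250) and the rulers are beyond the stand.

```bash
cat > h.py <<'E'
import numpy as np, cv2
from station import *
def cam(name):
    p=camera_params(name)
    if "xyz" in p: return p,np.array(p["attitude"]),np.array(p["xyz"])
    H=np.array(p["hand_eye"]); R=np.array(get_tool_rot()); t=np.array(get_tool_pos())
    return p,R@H[:3,:3],R@H[:3,3]+t
def ray_plane(c,uv,n=(0,0,1),d=0.):
    p,R,o=c; n=np.array(n,float)
    r=R@np.array([(uv[0]-p["cx"])/p["fx"],(uv[1]-p["cy"])/p["fy"],1])
    return o+r*(d-n@o)/(n@r)
def proj(c,X):
    p,R,o=c; q=R.T@(np.array(X)-o); return np.array([p["fx"]*q[0]/q[2]+p["cx"],p["fy"]*q[1]/q[2]+p["cy"]])
E
python3 - <<'E'
from h import *
np.set_printoptions(precision=4,suppress=True)
c=cam("scene")
for uv in [(228,290),(237,299),(321,264),(310,256)]: print(uv,ray_plane(c,uv,d=.006))
for uv in [(213,247),(224,257),(265,238),(252,229)]: print('short',uv,ray_plane(c,uv,d=.006))
for uv,z in [((317,180),.085),((397,159),.085),((421,212),.015),((355,230),.015)]: print('stand',uv,ray_plane(c,uv,d=z))
s=cv2.resize(cv2.imread("pics/scene0.png")[150:310,200:440],None,fx=3.2,fy=3.2,interpolation=cv2.INTER_CUBIC)
cv2.imwrite("pics/crop.png",s)
E
```

```text
(228, 290) [0.4266 0.4542 0.006 ]
(237, 299) [0.3986 0.453  0.006 ]
(321, 264) [0.3922 0.2929 0.006 ]
(310, 256) [0.4227 0.2943 0.006 ]
short (213, 247) [0.5522 0.4201 0.006 ]
short (224, 257) [0.5119 0.4181 0.006 ]
short (265, 238) [0.5204 0.3283 0.006 ]
short (252, 229) [0.5629 0.3321 0.006 ]
stand (317, 180) [0.5303 0.1982 0.085 ]
stand (397, 159) [0.5076 0.0015 0.085 ]
stand (421, 212) [0.4003 0.0336 0.015 ]
stand (355, 230) [0.4292 0.184  0.015 ]
```

View pics/crop.png

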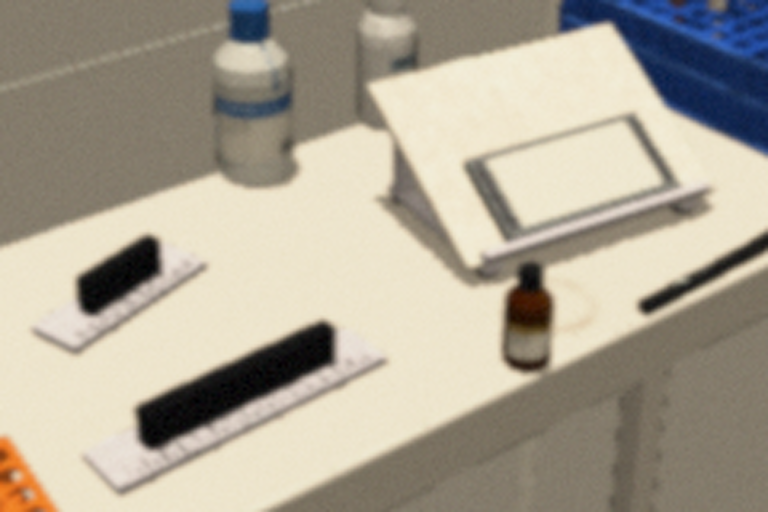

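The crop confirms the long ruler's centre at about (0.405, 0.373), lying roughly along y. The stand's centre is near (0.468, 0.105), with a yaw of about -7°. Next I look from close by at the stand, then at the ruler.

```bash
cat >> h.py <<'E'
from scipy.spatial.transform import Rotation as Ro
def down(yaw):   # tool y across (x_obj), tool x along y_obj, tool z down; yaw of object (rad)
    return Ro.from_euler('z',yaw).as_matrix()@np.array([[0,1,0],[1,0,0],[0,0,-1.]])
def board(yaw): # cassette rotation
    return Ro.from_euler('z',yaw).as_matrix()@Ro.from_euler('y',-30,degrees=True).as_matrix()
T=np.array([[0,1,0],[1,0,0],[0,0,-1.]])
E
python3 - <<'E'
from h import *
import pickle
C=board(np.radians(-7)); o=np.array([.468,.105,.05])
p=o+C@np.array([0.02,-0.03,.16]); 
move_pose(p,C@T); c1=cam("wrist"); cv2.imwrite("pics/w_stand.png",camera("wrist"))
move_pose([.405,.33,.2],down(0)); c2=cam("wrist"); cv2.imwrite("pics/w_ruler.png",camera("wrist"))
pickle.dump((c1,c2),open("cams.pkl","wb")); print(get_time_s(),get_q())
E
```

```text
3.4167 [ 2.57990049e+01  2.63797431e+00  1.02035781e+02 -3.01944767e-02
  7.52833025e+01  2.58815409e+01]
```

View pics/w_stand.png

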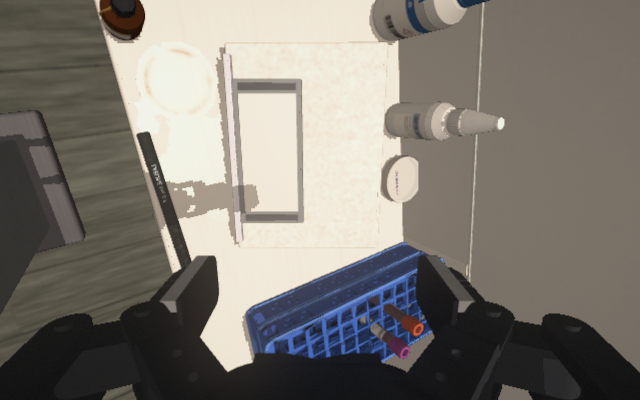

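View pics/w_ruler.png

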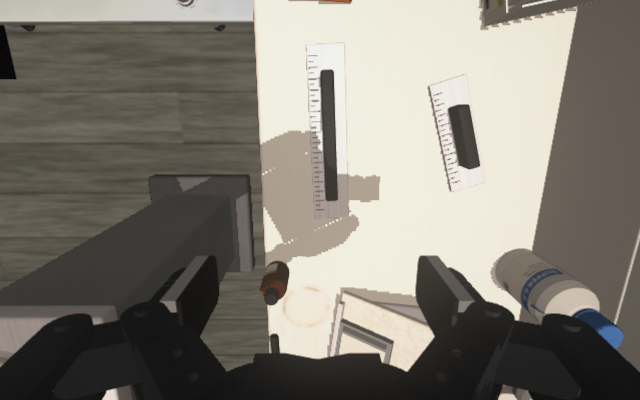

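Stand view: the cassette's top face has corners at about (234,80), (301,80), (303,221) and (240,222). Ruler view: the long ruler's corners are at about (306,45), (344,43), (348,217) and (314,219). The short ruler is at (456,132), well clear.

```bash
python3 - <<'E'
from h import *
import pickle
from scipy.optimize import least_squares
np.set_printoptions(precision=4,suppress=True)
c1,c2=pickle.load(open("cams.pkl","rb"))
def sub(f,pts):
    g=cv2.cvtColor(cv2.imread(f),cv2.COLOR_BGR2GRAY)
    return cv2.cornerSubPix(g,np.float32(pts)[:,None],(4,4),(-1,-1),(3,50,.01))[:,0]
s=sub("pics/w_stand.png",[(301,80),(303,221),(387,42),(379,247)]); print(s)
M=np.array([[.03,.065,.008],[.03,-.065,.008],[.104,.095,0],[.104,-.095,0]])
def fit(S,free):
    def f(v):
        o=np.array([v[0],v[1],v[3] if free else .033]); C=board(v[2])
        return np.concatenate([proj(c1,o+C@m)-u for m,u in zip(M[S],s[S])])
    r=least_squares(f,[.44,.1,-.1]+[.033]*free); print(S,r.x,'yawdeg',np.degrees(r.x[2]),'res',r.fun)
fit([0,1],False);fit([0,1],True);fit([0,1,2,3],True);fit([0,1,2,3],False)
r=sub("pics/w_ruler.png",[(306,45),(344,43),(348,217),(314,219)]); print(r)
P=np.array([ray_plane(c2,u,d=.006) for u in r]); print(P,P.mean(0))
print([np.linalg.norm(P[i]-P[(i+1)%4]) for i in range(4)])
R=np.array([ray_plane(c2,u,d=.03) for u in [(320.5,70),(334,70),(338,200.5),(326,200.5)]]);print('rib',R,R.mean(0))
a=cv2.imread("pics/w_stand.png")[30:260,210:400]; b=cv2.imread("pics/w_ruler.png")[35:230,290:360]
a=cv2.resize(a,None,fx=2.5,fy=2.5); b=cv2.resize(b,None,fx=2.9,fy=2.9)[:575]
b=cv2.copyMakeBorder(b,0,575-b.shape[0],0,0,0); cv2.imwrite("pics/cc.png",np.hstack([a,b]))
E
```

```text
Traceback (most recent call last):
cv2.error: OpenCV(4.12.0) :-1: error: (-5:Bad argument) in function 'cornerSubPix'
> Overload resolution failed:
>  - Layout of the output array corners is incompatible with cv::Mat
>  - Expected Ptr<cv::UMat> for argument 'corners'
```

```bash
cat > fit.py <<'E'
from h import *
import pickle
from scipy.optimize import least_squares
np.set_printoptions(precision=4,suppress=True)
c1,c2=pickle.load(open("cams.pkl","rb"))
def sub(f,pts):
    g=cv2.cvtColor(cv2.imread(f),cv2.COLOR_BGR2GRAY)
    return cv2.cornerSubPix(g,np.array(pts,np.float32).reshape(-1,1,2).copy(),(4,4),(-1,-1),(3,50,.01)).reshape(-1,2)
s=sub("pics/w_stand.png",[(301,80),(303,221),(387,42),(379,247)]); print(s)
M=np.array([[.03,.065,.008],[.03,-.065,.008],[.104,.095,0],[.104,-.095,0]])
def fit(S,free):
    def f(v):
        o=np.array([v[0],v[1],v[3] if free else .033]); C=board(v[2])
        return np.concatenate([proj(c1,o+C@m)-u for m,u in zip(M[S],s[S])])
    r=least_squares(f,[.44,.1,-.1]+[.033]*free); print(S,r.x,'yawdeg',np.degrees(r.x[2]),'res',r.fun)
fit([0,1],False);fit([0,1],True);fit([0,1,2,3],True);fit([0,1,2,3],False)
r=sub("pics/w_ruler.png",[(306,45),(344,43),(348,217),(314,219)]); print(r)
P=np.array([ray_plane(c2,u,d=.006) for u in r]); print(P,P.mean(0))
print([np.linalg.norm(P[i]-P[(i+1)%4]) for i in range(4)])
R=np.array([ray_plane(c2,u,d=.03) for u in [(320.5,70),(334,70),(338,200.5),(326,200.5)]]);print('rib',R,R.mean(0))
a=cv2.imread("pics/w_stand.png")[30:260,210:400]; b=cv2.imread("pics/w_ruler.png")[35:230,290:360]
a=cv2.resize(a,None,fx=2.5,fy=2.5); b=cv2.resize(b,None,fx=2.9,fy=2.9)[:575]
b=cv2.copyMakeBorder(b,0,575-b.shape[0],0,0,0); cv2.imwrite("pics/cc.png",np.hstack([a,b]))
E
python3 fit.py
```

```text
[[301.4538  78.8891]
 [302.9546 222.1116]
 [389.7634  44.4802]
 [379.     247.    ]]
[0, 1] [ 0.4518  0.105  -0.1233] yawdeg -7.063859629497174 res [ 0.037  -0.728   0.1706  0.918 ]
[0, 1] [ 0.4533  0.1045 -0.1243  0.0298] yawdeg -7.121369140458579 res [-0.  0.  0.  0.]
[0, 1, 2, 3] [ 0.4544  0.1041 -0.1247  0.0299] yawdeg -7.144713227591064 res [ 1.2768  0.4402  1.0865  0.1539 -0.9942 -1.2476 -1.4717  0.791 ]
[0, 1, 2, 3] [ 0.4526  0.1044 -0.1238] yawdeg -7.093007947792656 res [ 0.9319 -0.1186  0.9027  1.2293 -0.2807 -2.3418 -0.8553  2.0198]
[[306.      45.    ]
 [343.8153  42.463 ]
 [348.2431 215.3794]
 [313.6315 218.0417]]
[[0.3954 0.4543 0.006 ]
 [0.4303 0.4564 0.006 ]
 [0.4386 0.2889 0.006 ]
 [0.4019 0.2859 0.006 ]] [0.4166 0.3714 0.006 ]
[np.float64(0.0349677425782043), np.float64(0.16772849296388812), np.float64(0.036780417579301), np.float64(0.1684593995137929)]
rib [[0.4086 0.4302 0.03  ]
 [0.4204 0.4302 0.03  ]
 [0.4259 0.3118 0.03  ]
 [0.4142 0.3118 0.03  ]] [0.4173 0.371  0.03  ]
```

View pics/cc.png

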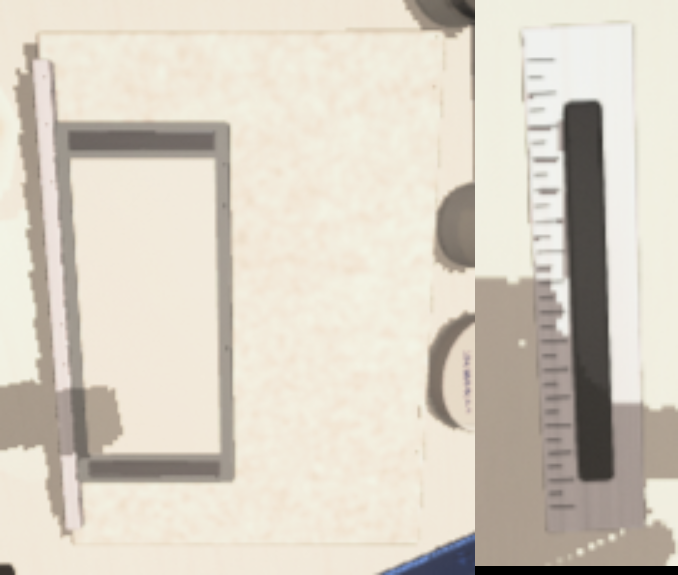

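Sizes check out: the ruler measures 168×36 mm and the cassette sits at z≈0.031, against 0.033 expected. Ruler: centre (0.417, 0.371), yaw +2.6°. Cassette: origin (0.4535, 0.1045, 0.0315), yaw -7.1°. Grasp now.

```bash
python3 - <<'E'
from h import *
R=down(np.radians(2.6)); p=np.array([.417,.371,0])
move_pose(p+[0,0,.09],R); command_gripper(.05,40)
print(line_to(p+[0,0,.011],vel=.08,contact_N=8),get_tool_pos())
command_gripper(0.0,40); print("w",get_width(),get_grasp_force())
line_to(p+[0,0,.16],vel=.15); print("w",get_width(),get_grasp_force(),get_force(),get_time_s())
C=board(np.radians(-7.1)); o=np.array([.4535,.1045,.0315])
move_pose(o+C@[.056,0,.08],C@T)
print(line_to(o+C@[.056,0,.03],vel=.08,contact_N=6)); cv2.imwrite("pics/s_hover.png",camera("side")[180:330,240:440]); cv2.imwrite("pics/w_hover.png",camera("wrist"))
print(get_tool_pos(),get_time_s())
E
python3 -c "
import cv2;a=cv2.resize(cv2.imread('pics/w_hover.png'),None,fx=.75,fy=.75);b=cv2.imread('pics/s_hover.png');b=cv2.resize(b,None,fx=1.5,fy=1.5,)
cv2.imwrite('pics/hov.png',cv2.hconcat([a,cv2.copyMakeBorder(b,0,300-b.shape[0],0,0,0)]))"
```

```text
False [0.41757346 0.37133728 0.0116547 ]
w 0.011291866926328331 40.009238719940186
w 0.0110233122250913 39.43696975708008 [ 0.87387417 -0.15039638 -1.54851718] 7.1
False
[0.48713148 0.10055053 0.08617069] 9.025
```

View pics/hov.png

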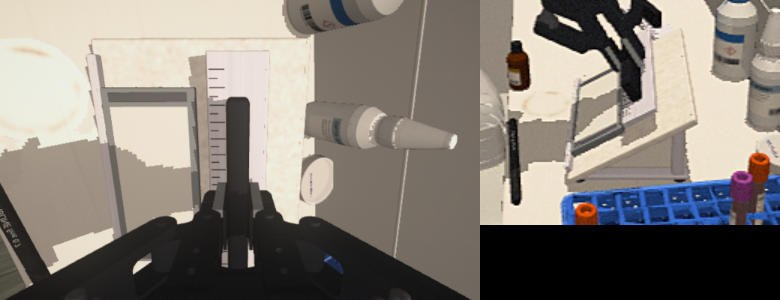

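The ruler is held level and parallel above the board, and in the wrist view its lower edge (207,55–180) is just upslope of the cassette edge (196,90–200). Next I lower it to contact, then slide it down to the cassette.

```bash
python3 - <<'E'
from h import *
np.set_printoptions(precision=4,suppress=True)
C=board(np.radians(-7.1)); o=np.array([.4535,.1045,.0315])
loc=lambda:C.T@(np.array(get_tool_pos())-o)
print(line_to(o+C@[.056,0,.003],vel=.02,contact_N=5),loc(),C.T@np.array(get_force()))
z=loc()[2]
print(line_to(o+C@[.038,0,z],vel=.015,contact_N=8),loc(),C.T@np.array(get_force()),get_time_s())
cv2.imwrite("pics/w_fl.png",camera("wrist")); cv2.imwrite("pics/s_fl.png",camera("side")[180:330,240:440])
E
python3 -c "
import cv2;a=cv2.resize(cv2.imread('pics/w_fl.png')[20:300,100:440],None,fx=1.4,fy=1.4);b=cv2.imread('pics/s_fl.png')[20:,80:];b=cv2.resize(b,None,fx=2.5,fy=2.5)
cv2.imwrite('pics/fl.png',cv2.hconcat([a,cv2.copyMakeBorder(b,0,392-b.shape[0],0,0,0)]))"
```

```text
True [0.0557 0.     0.0134] [-0.4073 -0.0692  2.6643]
True [0.0472 0.     0.0136] [ 1.9462 -0.1039 -1.0527] 10.5333
```

View pics/fl.png

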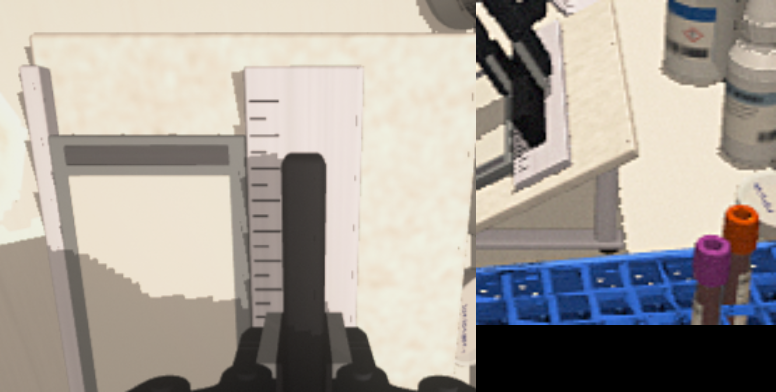

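Contact at x≈0.047, and the edge looks flush. The normal force is almost nil, so I seat it again, press lightly down-slope, release and retreat.

```bash
python3 - <<'E'
from h import *
np.set_printoptions(precision=4,suppress=True)
C=board(np.radians(-7.1)); o=np.array([.4535,.1045,.0315])
loc=lambda:C.T@(np.array(get_tool_pos())-o)
l=loc(); print(line_to(o+C@[l[0],0,.005],vel=.015,contact_N=5),loc(),C.T@np.array(get_force()))
l=loc(); print(line_to(o+C@[l[0]-.008,0,l[2]],vel=.015,contact_N=6),loc(),C.T@np.array(get_force()))
command_gripper(.035); l=loc(); print(l)
line_to(o+C@[l[0],0,l[2]+.06],vel=.08)
line_to(o+C@[l[0]-.01,-.05,l[2]+.13],vel=.15); dwell(.3)
import pickle; pickle.dump(cam("wrist"),open("c3.pkl","wb"))
cv2.imwrite("pics/w_end.png",camera("wrist")); cv2.imwrite("pics/s_end.png",camera("side")); print(get_time_s())
E
python3 -c "
import cv2;a=cv2.resize(cv2.imread('pics/w_end.png')[0:280,170:430],None,fx=2,fy=2);b=cv2.imread('pics/s_end.png')[190:310,290:390];b=cv2.resize(b,None,fx=2.7,fy=2.7)
cv2.imwrite('pics/end.png',cv2.hconcat([a,cv2.copyMakeBorder(b,0,560-b.shape[0],0,0,0)]))"
```

```text
True [ 0.0472 -0.      0.0134] [ 0.5391 -0.9524  6.2147]
True [ 0.0471 -0.      0.0135] [ 1.9827 -0.3702  1.0895]
[ 0.0469 -0.      0.0134]
13.4833
```

View pics/end.png

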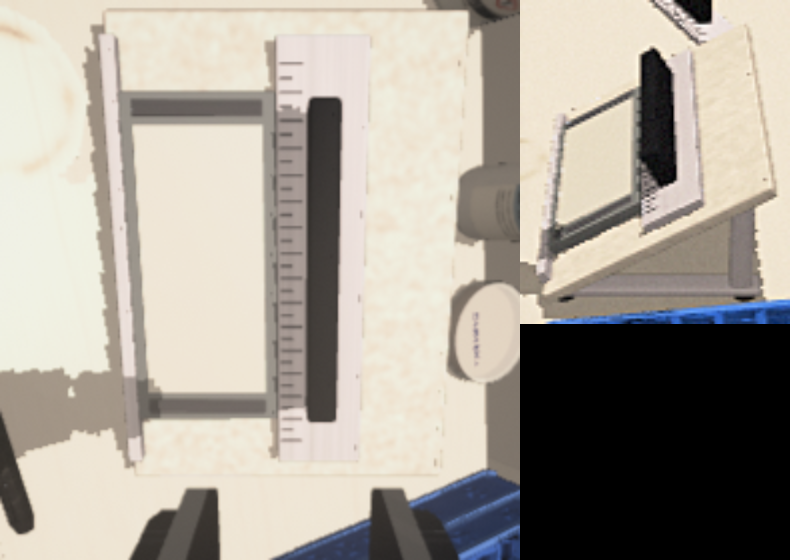

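The ruler lies flat by itself, flush along the whole edge (crop column about 276, rows 92–417). It is centred to about 3 mm, and the gripper is clear.

```bash
python3 -c "
from station import *
print(sign_off(),get_time_s())"
```

```text
the job is handed in; nothing more can be done
the job is handed in; nothing more can be done
```

The long ruler is lying flat on the board, flush along the cassette's upper edge and centred to about 3 mm; the short ruler was not touched, and I handed the job in at about 13.5 s (no verdict was returned).

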